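Index the overview camera over the slide tray

TASK

The overview camera on the swing boom stands over the grey tile; index it over the tray with the two glass slides, which lies one hole to the left or right. Hook a fingertip under the pull ring of the spring index pin and lift the pin clear of its hole, swing the boom one hole - no farther - so that the camera comes over the slide tray, and let the ring down so that the pin drops fully home in that hole; then take the fingers away. Only hook the ring, do not grip or wrench it, keep off the camera head, and leave the loose things around the stand where they are.

Things in the scene. Friction and masses are not known exactly. Their poses are not given: they have to be found in the camera images.
- stand: Camera stand, fixed to the bench: grey base plate 250 x 160 x 20 and a steel column 38 thick. Origin on the column axis at bench height; z up; x points away from the robot, from the column to the pull ring when the boom joint reads 0 (the camera is at -x).
- plate_top (a point): Point on the column axis at the top (127 above the bench) of the fan-shaped aluminium index plate, 12 thick, outer radius 128, spreading away from the robot. Five holes on a circle of radius 110 about the axis, 24 degrees (0.419 rad) apart; the boom starts at the middle one. Axes as the stand's.
- boom (a joint): Swing of the boom about the column axis, rad, anticlockwise from above: 0 at the middle hole (start), +-0.419 at its neighbours, +-0.838 at the last. The camera hangs 180 from the axis at one end, nearer the robot, pin and ring stand 110 from it on the other, so they swing to opposite sides. Pin up: light friction (1 N at the ring), stays where left. Pin in a hole: 0.01 rad of play.
- pin (a joint): Lift of the upright spring index pin, m: 0 fully home, from 0.0085 clear of the plate (let down between holes it rides there), 0.022 at its stop. Its spring pulls down with 4 N when home, 9 N at the stop. Pin 8 thick, round-nosed, holes 10: let down within 2 mm of a hole it drops in by itself; otherwise swing slowly on until it drops.
- pull_ring: Rigid steel ring on the pin, wire 5 thick, 48 inside diameter. Origin: centre of its opening (about 199 above the bench); x along the boom away from the column, z up. Its plane is square to the boom and leans 40 degrees: the top 17 farther from the column, the foot 17 nearer, so it faces the robot and upwards; a finger leaning 30 to 45 degrees from upright, tip ahead, enters it under the top arc.
- barrel_top (a point): Top centre (170 above the bench) of the fixed plunger barrel, 18 thick, that guides the pin on the boom under the ring. The boom there is 24 wide, its top 145 above the bench; a fingertip reaching 30 past the centre of the ring clears both. x along the boom away from the column.
- camera_head: Overview camera, white housing 58 x 58 x 66 with a black ring light 80 diameter under it. Origin at the centre of the light's underside (lens front), 92 above the bench, 180 from the column axis. Carried by the boom. Not to be touched.
- slide_tray: Aluminium tray 85 x 70, 13 high, with two glass slides (75 x 26) lying flat side by side; fixed to the bench under the camera's path, one hole to one side of the start. The camera shall end over its centre. Origin at the centre of its underside.
- block_tray: The same tray but with nine white cassettes standing in it (38 high), fixed one hole to the other side of the start. Origin at the centre of its underside.
- oil_bottle: Loose small amber bottle, 28 diameter, 68 high. Origin under its centre. Leave alone.
- jar: Loose specimen jar, 60 diameter, 62 high. Origin under its centre. Leave alone.
- dish: Loose covered dish, 92 diameter, 16 high. Origin under its centre. Leave alone.
- forceps: Loose steel forceps, 128 long, 6 high. Origin under its middle. Leave alone.
- mailer: Loose white slide mailer, 89 x 36 x 14. Origin under its middle. Leave alone.
- marker: Loose marker pen, 128 long, 13 thick. Origin under its middle. Leave alone.
- slide_box_a: Loose open slide box 170 x 95 x 36, on the right. Origin under its centre. Leave alone.
- slide_box_b: Loose open slide box 170 x 95 x 36, on the left. Origin under its centre. Leave alone.
Not all that is in view belongs to the job. What is shaped like the slide_tray but yellow is not meant.

How it is judged:
By the outcome, as a careful person would: the job done as asked, in the order asked, and still so for the second after the job is handed in, with the robot touching nothing.
It also fails if it takes over 51 s, if anything falls off the work surface, if the arm or the gripper's body presses on something with over 40 N, if the wrist force passes 120 N, or if a joint passes its speed limit or range.

ROBOT

A 6-joint arm with a two-finger parallel gripper is mounted at the origin on the work surface. World frame = base frame: x ahead of the robot, y to its left, z up, the work surface at z = 0. Lengths are in mm, angles in rad, forces in N, time in s.
With the tool pointing down it reaches from about 350 to 975 mm from the base axis. Payload 7.1 kg.
Tool frame: the origin (TCP) lies midway between the tips of the shut fingers; the grasp point (between the pads) lies pinch_z behind it (pinch_z is the distance from the TCP to the grasp point, in mm); z points along the fingers, y is the line along which they close (so a half turn about z gives the same grasp; the last joint's range is limited). The gripper opens to 88 mm and grips with 3 to 60 N. Pads are 20 mm wide; open, the fingers measure 115 mm over their backs; the gripper's body (75 mm by 178 mm) begins 61 mm behind the grasp point.
Start: joints at [-1.22, 0.423, 1.63, -0, 1.089, -0.019], TCP at [225.909, -582.726, 222.675] pointing down, gripper open.
Joint ranges: [-3, 3], [-0.9, 2.11], [0.09, 2.58], [-1.31, 4.45], [0.11, 2.69], [-2.54, 2.54]. Speed limits (rad/s): [2.39, 2.39, 3.01, 3.14, 3.14, 3.14].

INTERFACE

Orientations are given as a rotation vector (axis times angle).
In Python, from workcell import get_obs, get_image, close_job, pinch_z gives the robot as it stands.
- The arm moves only by the tool jog_arm, never from a script. Its argument "commands" is a list of rows, each a list of 3 entries, a list of its own where there are three numbers: the gripper command: -1 is shut, 1 is fully open, values between are in proportion, then the shift along the tool's x, y, z as a fraction of full scale, then the turn, a rotation vector about the tool's x, y, z as a fraction of full scale. In form: [[gripper, [tx, ty, tz], [rx, ry, rz]], ...]. A call has 1 to 10 rows; each row shifts and turns the commanded pose from where the row before left it, along the tool's axes as they then stand; what a row does not reach is not made up. Full scale, the value 1, is 0.1 m for a shift and 45 degrees for a turn. A row lasts 1/10 s, in which the tool goes at most 50 mm and 8.59 degrees, less where a joint would pass 70% of its speed; a pose out of reach is approached as far as the arm can. A call with a number of a shift or a turn outside -1 to 1 is refused whole. A call with a gripper value outside its range is refused whole. The fingers move at their own pace and stop on an object; the grip force is fixed at half the most. Time passes only in rows, so rows that do not move let the fingers close. It gives the time, the measured TCP pose, the force, the opening and the grip force at its end, in the units of the state.
- get_obs(): the state, without advancing time (a new reading comes with each control period).
- get_image(name): name is "scene" or "top" or "wrist"; returns a dict with "image" (480x640x3 uint8, blue, green, red), "z_map" (480x640 float32, mm along the optical axis (not along the pixel's ray), 0 where there is no reading), "intrinsics" (3x3 intrinsics, pixels), "eye" and "orientation" of the camera in the world; the wrist camera has in their place "mount" (4x4, takes a point from camera to tool coordinates, whose origin is the TCP and whose axes are the flange's). Camera axes: x right, y down, z forward; pixel columns grow to the right and rows downward; lengths in mm; the calibration is good to about 2 mm. A picture is of the moment at which its call begins: read the wrist's pose just before it.
- close_job(): hands the job in; it is judged then, once.
The state is a dict: "t": time; "qpos": joint angles; "qvel": joint speeds; "joint_torque": joint torques, N m; "ee_pos": TCP position; "orientation": TCP orientation; "ft_force": force on the tool from outside, world axes, zero at the start; "moment": the same for the moment, N m; "width": finger opening in mm; "grasp_force": force on a finger pad.
Only numpy, scipy, OpenCV 4.12 (cv2) and the standard library are available. Lean on these libraries where they do the work, as an engineer would, in place of code of your own. Each camera call takes 0.05 s, during which the arm holds its last target. There are 200 camera calls.

## Working session

There is one attempt and no reset: what is moved stays moved. The work goes in short steps, Python scripts to look and compute and a tool call to move; the robot and the scene stay as the last step left them, time stands still between calls to the robot, and variables do not carry over. Pictures are saved under pics/ and viewed, at most 10 in all, crops included, and the job is handed in when it is done.

Besides the shell and the picture viewer there is one more tool, called as name(argument=value, ...) on one line, values as JSON. jog_arm: Moves the arm, as the interface text tells. Its arguments: {"type":"object","properties":{"commands":{"type":"array","items":{"type":"array"}}},"required":["commands"]}

```bash
mkdir -p pics; ls; cat > h.py <<'E'
import numpy as np,cv2
from scipy.spatial.transform import Rotation as R
from workcell import get_obs,get_image,close_job,pinch_z
def cam(n):
    o=get_obs(); d=get_image(n); K=np.array(d["intrinsics"])
    if n=="wrist":
        T=np.eye(4);T[:3,:3]=R.from_rotvec(o["orientation"]).as_matrix() if len(np.ravel(o["orientation"]))==3 else np.array(o["orientation"]);T[:3,3]=o["ee_pos"]
        M=T@np.array(d["mount"])
    else:
        M=np.eye(4);q=np.array(d["orientation"]);M[:3,:3]=q if q.shape==(3,3) else R.from_rotvec(q).as_matrix();M[:3,3]=d["eye"]
    return d,K,M
def cloud(d,K,M):
    z=d["z_map"];v,u=np.mgrid[:480,:640]
    P=np.stack([(u-K[0,2])/K[0,0]*z,(v-K[1,2])/K[1,1]*z,z],-1)
    W=P@M[:3,:3].T+M[:3,3];W[z<=0]=np.nan
    return W
def proj(p,K,M):
    c=(np.array(p)-M[:3,3])@M[:3,:3];return (K@c)[:2]/c[2]
E
python3 - <<'E'
from h import *
print(get_obs(),pinch_z)
for n in("scene","top"):
    d,K,M=cam(n);cv2.imwrite(f"pics/{n}.png",d["image"]);print(n,K.tolist(),M.round(3).tolist())
    np.savez(f"{n}.npz",im=d["image"],z=d["z_map"],K=K,M=M)
E
```

```text
pics
{'t': 0.0, 'qpos': array([-1.22001148e+00,  4.23837149e-01,  1.63067448e+00, -1.85706141e-05,
        1.08859220e+00, -1.89927972e-02]), 'qvel': array([-0.00054998,  0.0025155 ,  0.00162756, -0.0015958 , -0.00056193,
       -0.00063589]), 'joint_torque': array([ 6.01781849e-04, -5.44636095e+01, -2.73667234e+01,  6.44524838e-02,
        2.27938994e-02, -1.03405578e-04]), 'ee_pos': array([ 225.71529744, -582.23142115,  221.91009909]), 'orientation': array([-3.08658466e+00, -5.77281570e-01,  4.17273522e-04]), 'ft_force': array([0.10296972, 0.06471343, 1.29484065]), 'moment': array([-5.65915997e-03, -3.37859765e-05, -3.92751842e-02]), 'grasp_force': 0.0, 'width': 88.06566703166513} 18.700000000000003
scene [[454.0943461513087, 0.0, 316.9249990142652], [0.0, 454.0943461513087, 237.6142164091556], [0.0, 0.0, 1.0]] [[-0.712, 0.584, -0.39, 944.284], [0.702, 0.597, -0.388, 377.452], [0.005, -0.55, -0.835, 977.497], [0.0, 0.0, 0.0, 1.0]]
top [[617.7220060085082, 0.0, 321.81282780002766], [0.0, 617.7220060085082, 243.71390849518704], [0.0, 0.0, 1.0]] [[0.009, -0.983, 0.182, 206.491], [-1.0, -0.007, 0.014, -20.12], [-0.013, -0.182, -0.983, 1892.288], [0.0, 0.0, 0.0, 1.0]]
```

View pics/scene.png

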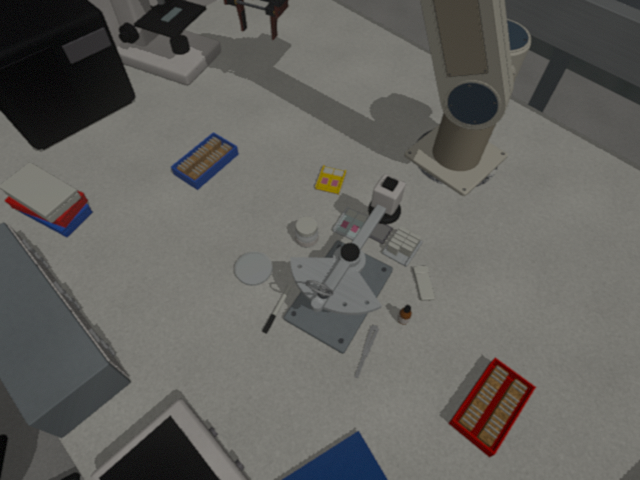

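View pics/top.png

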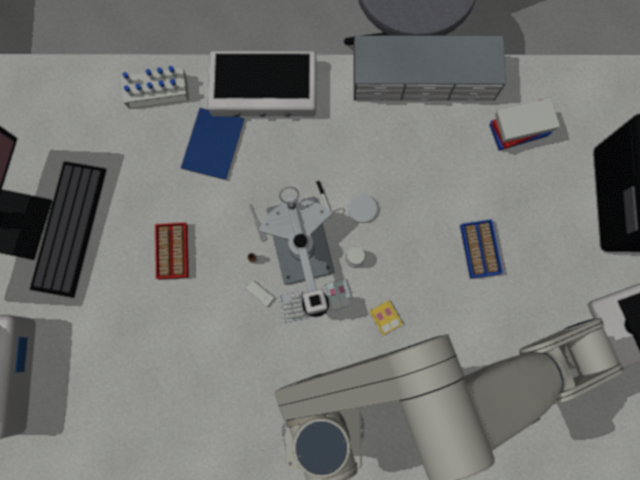

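The camera head is at scene (388,195) and top (315,300), and the ring at scene (320,295) and top (289,195). There are three trays:
- Slides with pink labels, scene (350,222) / top (340,292), on the robot's right.
- White cassettes, scene (402,245) / top (292,307), on the left.
- The yellow decoy, scene (330,180) / top (387,317).

The first one fits. I'll confirm it in a crop and measure.

```bash
python3 - <<'E'
from h import *
ims=[]
for n,(x,y,w,h) in {"scene":(260,160,180,200),"top":(235,170,180,170)}.items():
    a=np.load(n+".npz");d={"z_map":a["z"]};K,M=a["K"],a["M"];W=cloud(d,K,M);im=a["im"]
    ims.append(cv2.resize(im[y:y+h,x:x+w],(400,int(400*h/w)),interpolation=cv2.INTER_CUBIC))
    reg=np.zeros((480,640),bool);reg[y:y+h,x:x+w]=1
    Z=W[...,2]
    for lo,hi in((175,300),(150,170),(118,133),(135,150),(15,25),(30,42)):
        m=reg&(Z>lo)&(Z<hi);k,l,s,c=cv2.connectedComponentsWithStats(m.astype(np.uint8))
        for i in range(1,k):
            if s[i,4]>12: q=W[l==i];print(n,lo,hi,s[i].tolist(),np.mean(q,0).round(1),q.min(0).round(0),q.max(0).round(0))
    hsv=cv2.cvtColor(im,cv2.COLOR_BGR2HSV);m=reg&(hsv[...,1]>80)&((hsv[...,0]>150)|(hsv[...,0]<5))
    k,l,s,c=cv2.connectedComponentsWithStats(m.astype(np.uint8))
    for i in range(1,k):
        if s[i,4]>3: print(n,"pink",c[i].round(0),np.nanmean(W[l==i],0).round(0))
H=max(i.shape[0] for i in ims)
cv2.imwrite("pics/crop.png",np.hstack([cv2.copyMakeBorder(i,0,H-i.shape[0],0,0,0) for i in ims]))
E
```

```text
scene 175 300 [373, 174, 32, 29, 594] [368.7  28.3 190.7] [330.  -9. 175.] [395.  57. 205.]
scene 175 300 [305, 280, 28, 16, 175] [658.2 100.  199.5] [636.  73. 176.] [679. 128. 223.]
scene 150 170 [371, 191, 33, 18, 166] [382.2  35.6 160.2] [331.   4. 150.] [396.  57. 170.]
scene 150 170 [340, 243, 20, 19, 293] [538.6  69.9 160.4] [515.  47. 150.] [557.  89. 165.]
scene 150 170 [318, 293, 8, 5, 19] [650.1  98.8 152. ] [646.  90. 150.] [654. 106. 156.]
scene 118 133 [290, 246, 51, 55, 1215] [614.7  34.5 126.7] [526. -23. 118.] [665.  81. 133.]
scene 118 133 [323, 249, 58, 66, 1703] [590.8 130.3 126.6] [500.  72. 118.] [657. 191. 133.]
scene 118 133 [309, 282, 11, 8, 43] [635.6  62.9 126.8] [628.  50. 123.] [642.  73. 130.]
scene 135 150 [351, 195, 52, 55, 605] [440.3  46.3 144.2] [333.   5. 135.] [511.  72. 150.]
scene 135 150 [324, 250, 37, 41, 443] [581.3  81.8 144.3] [519.  47. 135.] [623. 102. 150.]
scene 135 150 [311, 293, 18, 18, 183] [662.5 101.5 144.3] [639.  86. 135.] [679. 113. 150.]
scene 15 25 [310, 237, 8, 7, 16] [510.6 -66.9  19.8] [497. -68.  16.] [522. -65.  25.]
scen
[... 2632 characters left out ...]
119.   31.] [509. -67.  40.]
top 30 42 [294, 294, 6, 4, 14] [390.7  82.7  36.9] [386.  74.  33.] [395.  89.  42.]
top 30 42 [281, 298, 20, 7, 51] [372.9  99.2  37. ] [364.  71.  30.] [383. 127.  42.]
top 30 42 [282, 303, 19, 7, 47] [359.1  98.2  37.1] [349.  71.  31.] [368. 125.  42.]
top 30 42 [283, 308, 19, 6, 47] [345.3  95.   37.3] [337.  68.  31.] [353. 121.  42.]
top 30 42 [284, 313, 14, 6, 32] [329.9  99.5  36.8] [322.  79.  31.] [338. 118.  42.]
top 30 42 [297, 312, 6, 4, 13] [336.3  70.   36.2] [332.  64.  31.] [341.  79.  42.]
top pink [341. 289.] [414. -54.   9.]
top pink [332. 292.] [405. -27.   9.]
top pink [388. 311.] [ 347. -195.   10.]
top pink [380. 316.] [ 333. -170.   10.]
```

View pics/crop.png

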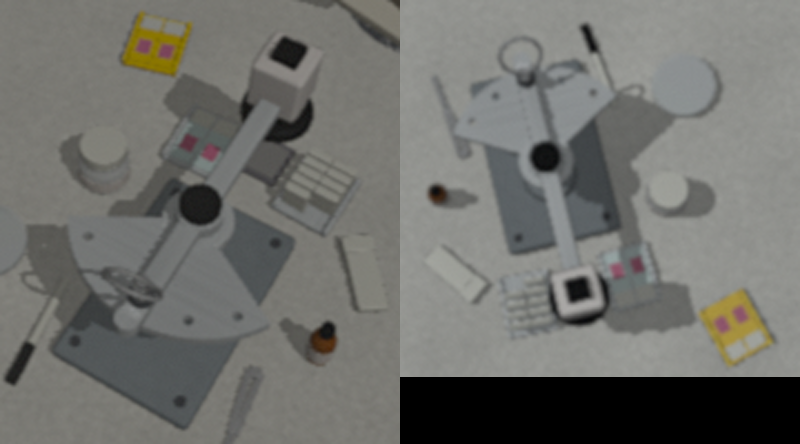

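The slide tray is the one on the right, at x≈400, y≈-40, with grey metal and pink labels. The camera has to go to -y, so the boom turns +0.419 and the ring goes to +y. Fit so far:
- Column axis about (536, 69).
- Boom heading about 0.251.
- Ring centre (659, 100.5, 199.5), 127 from the axis.
- Camera 180 from the axis, which agrees with the description.

Next I go above with the fingers shut.

jog_arm(commands=[[-1,[0,0,-0.3],[0,0,0]],[-1,[0.1,-0.1,-0.4],[0,0,0]],[-1,[0.2,-0.15,-0.4],[0,0,0]],[-1,[0.34,-0.27,0],[0,0,0]],[-1,[0.34,-0.27,0],[0,0,0]],[-1,[0.34,-0.27,0],[0,0,0]],[-1,[0.34,-0.27,0],[0,0,0]],[-1,[0.34,-0.27,0],[0,0,0]],[-1,[0.34,-0.27,0],[0,0,0]],[-1,[0.34,-0.27,0],[0,0,0]]])

```text
t: 1.1
ee_pos: [398.8, -284.6, 332.5]
orientation: [-3.088, -0.577, 0.0]
ft_force: [0.6, 0.1, 0.1]
width: 11.4
grasp_force: 0.0
```

jog_arm(commands=[[-1,[0.34,-0.27,0],[0,0,0]],[-1,[0.34,-0.27,0],[0,0,0]],[-1,[0.34,-0.27,0],[0,0,0]],[-1,[0.34,-0.27,0],[0,0,0]],[-1,[0.34,-0.27,0],[0,0,0]],[-1,[0.34,-0.27,0],[0,0,0]],[-1,[0.34,-0.27,0],[0,0,0]],[-1,[0.34,-0.27,0],[0,0,0]],[-1,[0.3,-0.2,0],[0,0,0]],[-1,[0,0,0],[0,0,0]]])

```text
t: 2.1
ee_pos: [596.2, 46.2, 331.9]
orientation: [-3.086, -0.583, -0.0]
ft_force: [-0.2, -0.2, -0.2]
width: 0.8
grasp_force: 0.0
```

```bash
cat >> h.py <<'E'
A=np.array([536.,69.]);A0=.251;T=np.deg2rad(42);RC=127.;ZC=199.5
def frame(a,t=T):
    u=np.array([np.cos(a),np.sin(a),0]);z=np.sin(t)*u-np.cos(t)*np.array([0,0,1]);x=np.cos(t)*u+np.array([0,0,np.sin(t)])
    return np.c_[x,np.cross(z,x),z]
def ring(a,lift=0): return np.array([A[0]+RC*np.cos(a),A[1]+RC*np.sin(a),ZC+lift])
def delta(p,F):
    o=get_obs();C=R.from_rotvec(o["orientation"]).as_matrix()
    print("shift",(C.T@(p-o["ee_pos"])/100).round(3),"turn",(R.from_matrix(C.T@F).as_rotvec()/(np.pi/4)).round(3),"ee",np.round(o["ee_pos"],1),"f",np.round(o["ft_force"],1),"t",o["t"])
E
python3 - <<'E'
from h import *
F=frame(A0);delta(ring(A0)-110*F[:,2],F)
E
```

```text
shift [ 0.052 -0.366  0.507] turn [-0.058  0.932  0.149] ee [596.2  46.2 331.9] f [-0.2 -0.2 -0.2] t 2.1
```

jog_arm(commands=[[-1,[0,-0.36,0],[0,0,0]],[-1,[0,0,0],[-0.01,0.155,0.025]],[-1,[0,0,0],[-0.01,0.155,0.025]],[-1,[0,0,0],[-0.01,0.155,0.025]],[-1,[0,0,0],[-0.01,0.155,0.025]],[-1,[0,0,0],[-0.01,0.155,0.025]],[-1,[0,0,0],[-0.01,0.155,0.025]],[-1,[0,0,0],[0,0,0]],[-1,[0,0,0],[0,0,0]]])

```text
t: 3.0
ee_pos: [581.3, 75.9, 332.6]
orientation: [-2.836, -0.352, -1.082]
ft_force: [0.6, -1.0, 0.3]
width: 0.4
grasp_force: 0.0
```

```bash
python3 - <<'E'
from h import *
F=frame(A0);delta(ring(A0)-60*F[:,2],F)
d,K,M=cam("wrist");W=cloud(d,K,M);im=d["image"]
m=(W[...,2]>176)&(W[...,2]<228)&(np.hypot(W[...,0]-659,W[...,1]-100)<45)
q=W[m];print(m.sum(),q.mean(0) if len(q) else 0,q.min(0),q.max(0))
c=q-q.mean(0);print(np.linalg.svd(c,full_matrices=False)[2][2])
p=proj(ring(A0),K,M);print(p,proj(ring(A0)+[0,0,24],K,M));cv2.circle(im,tuple(int(v) for v in p),3,(0,0,255),-1)
cv2.imwrite("pics/w1.png",im);np.savez("w1.npz",im=d["image"],z=d["z_map"],K=K,M=M)
E
```

```text
shift [-0.282 -0.049  0.935] turn [ 0.006  0.006 -0.003] ee [581.3  75.9 332.6] f [ 0.6 -1.   0.3] t 3.0
673 [662.91621083 101.17563601 206.84209534] [639.58195977  71.08970754 177.56347616] [679.05718085 127.39626713 223.52385217]
[-0.74511051 -0.18751473  0.64003794]
[310.24745171 245.63228052] [309.94494722 234.55313707]
```

View pics/w1.png

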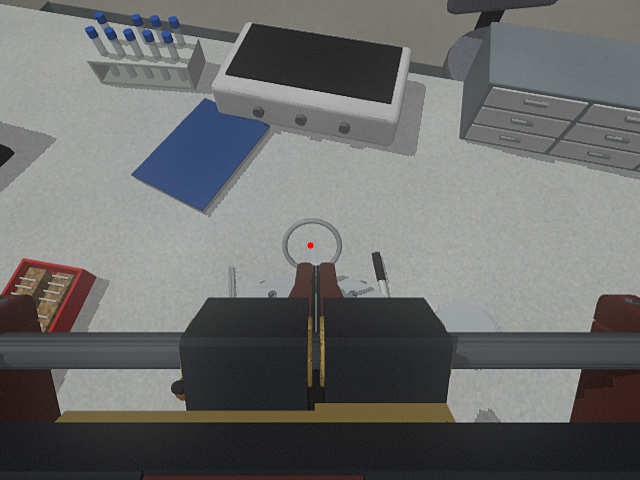

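The ring shows at (312,244) against the predicted (310,246), so the estimate holds to about 2 mm. I move to 60 mm before the ring centre on the insertion line.

jog_arm(commands=[[-1,[-0.1,-0.02,0.3],[0,0,0]],[-1,[-0.1,-0.02,0.35],[0,0,0]],[-1,[-0.08,0,0.28],[0,0,0]],[-1,[0,0,0],[0,0,0]],[-1,[0,0,0],[0,0,0]]])

```text
t: 3.55
ee_pos: [621.3, 90.8, 246.5]
orientation: [-2.833, -0.353, -1.084]
ft_force: [-0.1, 0.7, -0.6]
width: 0.6
grasp_force: 0.0
```

```bash
python3 - <<'E'
from h import *
F=frame(A0);delta(ring(A0)+25*F[:,2],F)
d,K,M=cam("wrist");W=cloud(d,K,M);im=d["image"]
m=(W[...,2]>186)&(W[...,2]<228)&(np.hypot(W[...,0]-659,W[...,1]-100)<40)
q=W[m]
# in ring-plane coords: fit a circle to wire points
a=.25;v=np.array([-np.sin(a),np.cos(a),0]);s=np.array([np.sin(.698)*np.cos(a),np.sin(.698)*np.sin(a),np.cos(.698)])
n=np.cross(v,s);c0=ring(A0);X=np.c_[(q-c0)@v,(q-c0)@s];k=(abs((q-c0)@n)<8)&(abs(np.hypot(*X.T)-26.5)<7)
B=X[k];r=np.linalg.lstsq(np.c_[2*B,np.ones(len(B))],(B**2).sum(1),rcond=None)[0]
print(k.sum(),"lat,up",r[:2],"R",np.sqrt(r[2]+r[0]**2+r[1]**2),"off n",np.median(((q-c0)@n)[k]))
cv2.imwrite("pics/w2.png",im)
E
```

```text
shift [-0.023 -0.003  0.86 ] turn [ 0.004  0.002 -0.003] ee [621.3  90.8 246.5] f [-0.1  0.7 -0.6] t 3.55
1312 lat,up [-1.22910472  0.72324077] R 26.1920953956463 off n -1.9101886273831281
```

View pics/w2.png

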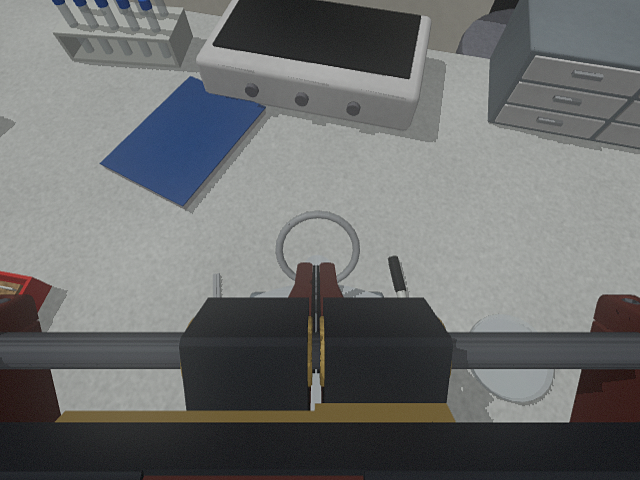

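The ring centre is at (318,247), R=26.2 and centred within 1.5 mm. I insert along the tool z axis, slowing at the end.

jog_arm(commands=[[-1,[-0.02,0.01,0.15],[0,0,0]],[-1,[0,0,0.15],[0,0,0]],[-1,[0,0,0.14],[0,0,0]],[-1,[0,0,0.14],[0,0,0]],[-1,[0,0,0.1],[0,0,0]],[-1,[0,0,0.1],[0,0,0]],[-1,[0,0,0.08],[0,0,0]],[-1,[0,0,0],[0,0,0]],[-1,[0,0,0],[0,0,0]]])

```text
t: 4.5
ee_pos: [675.5, 102.8, 182.7]
orientation: [-2.831, -0.352, -1.09]
ft_force: [0.9, 0.1, 0.2]
width: -0.2
grasp_force: 0.0
```

jog_arm(commands=[[-1,[0.02,0,0],[0,0,0]],[-1,[0.02,0,0],[0,0,0]],[-1,[0.02,0,0],[0,0,0]],[-1,[0,0,0],[0,0,0]],[-1,[0,0,0],[0,0,0]]])

```text
t: 5.0
ee_pos: [679.3, 103.4, 185.8]
orientation: [-2.832, -0.352, -1.088]
ft_force: [0.2, -0.2, -0.3]
width: 0.7
grasp_force: 0.0
```

jog_arm(commands=[[-1,[0.02,0,-0.022],[0,0,0]],[-1,[0.02,0,-0.022],[0,0,0]],[-1,[0,0,0],[0,0,0]],[-1,[0,0,0],[0,0,0]]])

```text
t: 5.4
ee_pos: [679.2, 103.4, 191.0]
orientation: [-2.832, -0.352, -1.086]
ft_force: [0.3, -0.0, -0.1]
width: 0.4
grasp_force: 0.0
```

jog_arm(commands=[[-1,[0.02,0,-0.022],[0,0,0]],[-1,[0,0,0],[0,0,0]],[-1,[0,0,0],[0,0,0]]])

```text
t: 5.7
ee_pos: [678.8, 103.4, 193.2]
orientation: [-2.833, -0.352, -1.085]
ft_force: [-1.4, 0.2, -0.2]
width: -0.0
grasp_force: 0.9
```

jog_arm(commands=[[-1,[0.02,0,-0.022],[0,0,0]],[-1,[0,0,0],[0,0,0]],[-1,[0,0,0],[0,0,0]]])

```text
t: 6.0
ee_pos: [678.4, 103.4, 195.5]
orientation: [-2.833, -0.352, -1.083]
ft_force: [-2.4, 0.5, -4.9]
width: -0.0
grasp_force: 2.6
```

jog_arm(commands=[[-1,[0.02,0,-0.022],[0,0,0]],[-1,[0.02,0,-0.022],[0,0,0]],[-1,[0.02,0,-0.022],[0,0,0]],[-1,[0.02,0,-0.022],[0,0,0]],[-1,[0,0,0],[0,0,0]],[-1,[0,0,0],[0,0,0]]])

```text
t: 6.6
ee_pos: [678.4, 103.5, 207.4]
orientation: [-2.833, -0.352, -1.083]
ft_force: [-3.3, -0.8, -7.0]
width: 0.8
grasp_force: 3.6
```

```bash
python3 - <<'E'
from h import *
o=get_obs();print(o["ee_pos"],o["ft_force"],o["moment"])
for n in("scene","top","wrist"):
    d,K,M=cam(n);W=cloud(d,K,M)
    # wire points: near the ring's leaned plane, off the finger laterally
    a=.25;u=np.array([np.cos(a),np.sin(a),0]);v=np.array([-np.sin(a),np.cos(a),0]);s=np.sin(.698)*u+[0,0,np.cos(.698)]
    B=[]
    n0=np.load("w1.npz") if n=="wrist" else np.load(n+".npz")
    for X in (cloud({"z_map":n0["z"]},n0["K"],n0["M"]),W):
        D=X-ring(A0);l=D@v;m=(abs(l)>17)&(abs(l)<31)&(abs(D[...,:2]@u[:2])<20)&(D[...,2]>-22)&(D[...,2]<45)
        B.append((m.sum(),D[m].mean(0).round(1),D[m][:,2].max().round(1)))
    print(n,B)
d,K,M=cam("scene");cv2.imwrite("pics/s2.png",cv2.resize(d["image"][180:340,260:440],(720,600)[:2],interpolation=cv2.INTER_CUBIC))
E
```

```text
[678.36947465 103.48128754 207.3798714 ] [-3.26266951 -0.79802348 -7.00671829] [-0.31870292  1.48665464  0.01525277]
scene [(np.int64(66), array([ 0.4, -1.6,  1.8]), np.float64(18.3)), (np.int64(59), array([ 2.2,  1.8, 17.8]), np.float64(31.2))]
top [(np.int64(48), array([ 1.2, -0.7,  1.7]), np.float64(19.9)), (np.int64(10), array([11.2,  3. , 28.1]), np.float64(34.6))]
wrist [(np.int64(426), array([ 0.4, -1.3,  2.7]), np.float64(18.6)), (np.int64(403), array([10.7, -1.8, 27.6]), np.float64(31.9))]
```

View pics/s2.png

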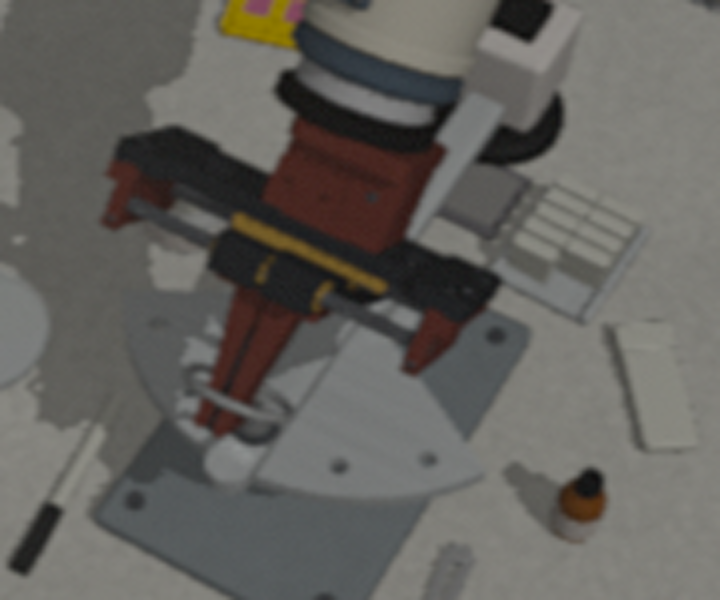

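The ring hangs on the shut fingertips. It has risen about 13 mm at about 7 N, which matches the spring, so the pin is clear. I swing slowly about the column axis towards the left.

jog_arm(commands=[[-1,[0,-0.015,0],[0.009,0,-0.0095]],[-1,[0,-0.029,0],[0.017,0,-0.019]],[-1,[0,-0.029,0],[0.017,0,-0.019]],[-1,[0,-0.029,0],[0.017,0,-0.019]],[-1,[0,-0.029,0],[0.017,0,-0.019]],[-1,[0,0,0],[0,0,0]]])

```text
t: 7.4
ee_pos: [675.0, 115.7, 207.9]
orientation: [-2.787, -0.476, -1.067]
ft_force: [-5.5, -1.4, -7.3]
width: 0.4
grasp_force: 4.6
```

```bash
cat >> h.py <<'E'
def boom():
    o=get_obs();p=o["ee_pos"]-np.r_[A,0];z=R.from_rotvec(o["orientation"]).as_matrix()[:,2]
    print("t",round(o["t"],2),"tcp r,ang,z",np.hypot(*p[:2]).round(1),np.arctan2(p[1],p[0]).round(3),p[2].round(1),"toolyaw",np.arctan2(z[1],z[0]).round(3),"f",np.round(o["ft_force"],1))
    for n in("scene","top"):
        d,K,M=cam(n);W=cloud(d,K,M)
        # boom bar at z 135-150 and camera-head top at 175-207, within the stand
        r=W[...,:2]-A;D=np.hypot(r[...,0],r[...,1]);Z=W[...,2]
        ang=np.arctan2(-r[...,1],-r[...,0])
        m=(Z>138)&(Z<150)&(D>35)&(D<145)&(r[...,0]<0)
        if m.sum()>5:
            print(n,m.sum(),"bar",np.median(ang[m]).round(3))
        m=(Z>190)&(Z<210)&(D>140)&(D<220)&(r[...,0]<0)
        if m.sum()>5:print(n,m.sum(),"head",np.median(ang[m]).round(3))
E
python3 - <<'E'
from h import *
boom()
for n in("scene","top"):
    a=np.load(n+".npz");W=cloud({"z_map":a["z"]},a["K"],a["M"]);r=W[...,:2]-A;D=np.hypot(r[...,0],r[...,1]);Z=W[...,2];g=np.arctan2(-r[...,1],-r[...,0])
    for k,(lo,hi,a1,a2) in {"bar":(138,150,35,145),"head":(190,210,140,220)}.items():
        m=(Z>lo)&(Z<hi)&(D>a1)&(D<a2)&(r[...,0]<0);print("start",n,k,m.sum(),np.median(g[m]))
E
```

```text
t 7.4 tcp r,ang,z 146.6 0.324 207.9 toolyaw 0.337 f [-5.5 -1.4 -7.3]
scene 110 bar 0.304
scene 155 head 0.279
start scene bar 444 0.24860929914078245
start scene head 282 0.24518900136641741
start top bar 255 0.25128074566428216
start top head 243 0.2546022959319925
```

The boom is following, with some lateral slack. I continue.

jog_arm(commands=[[-1,[0,-0.029,0],[0.017,0,-0.019]],[-1,[0,-0.029,0],[0.017,0,-0.019]],[-1,[0,-0.029,0],[0.017,0,-0.019]],[-1,[0,-0.029,0],[0.017,0,-0.019]],[-1,[0,-0.029,0],[0.017,0,-0.019]],[-1,[0,-0.029,0],[0.017,0,-0.019]],[-1,[0,-0.029,0],[0.017,0,-0.019]],[-1,[0,-0.029,0],[0.017,0,-0.019]],[-1,[0,-0.029,0],[0.017,0,-0.019]],[-1,[0,-0.029,0],[0.017,0,-0.019]]])

```text
t: 8.5
ee_pos: [663.3, 141.4, 207.9]
orientation: [-2.671, -0.737, -1.023]
ft_force: [-6.0, -3.9, -7.3]
width: 0.5
grasp_force: 4.9
```

jog_arm(commands=[[-1,[0,-0.029,0],[0.017,0,-0.019]],[-1,[0,-0.029,0],[0.017,0,-0.019]],[-1,[0,0,0],[0,0,0]],[-1,[0,0,0],[0,0,0]]])

```text
t: 8.9
ee_pos: [660.2, 146.5, 207.9]
orientation: [-2.645, -0.787, -1.013]
ft_force: [-5.5, -3.0, -6.6]
width: 0.6
grasp_force: 4.9
```

```bash
python3 - <<'E'
from h import *
boom()
d,K,M=cam("wrist");W=cloud(d,K,M);r=W[...,:2]-A;D=np.hypot(r[...,0],r[...,1]);Z=W[...,2];g=np.arctan2(r[...,1],r[...,0])
m=(Z>222)&(Z<242)&(D>110)&(D<160);print("ring hi",m.sum(),np.nanmean(Z[m]),Z[m].max(),np.percentile(g[m],[0,5,50,95,100]).round(3))
m=(Z>192)&(Z<238)&(D>105)&(D<160)&(abs(g-.6)<.35);print("ring",m.sum(),np.percentile(g[m],[0,1,50,99,100]).round(3))
cv2.imwrite("pics/w3.png",d["image"])
E
```

```text
t 8.9 tcp r,ang,z 146.4 0.558 207.9 toolyaw 0.575 f [-5.5 -3.  -6.6]
top 71 head 0.659
ring hi 2020 232.96292147636927 241.97757937373288 [0.379 0.42  0.563 0.71  0.753]
ring 1922 [0.379 0.395 0.561 0.736 0.753]
```

View pics/w3.png

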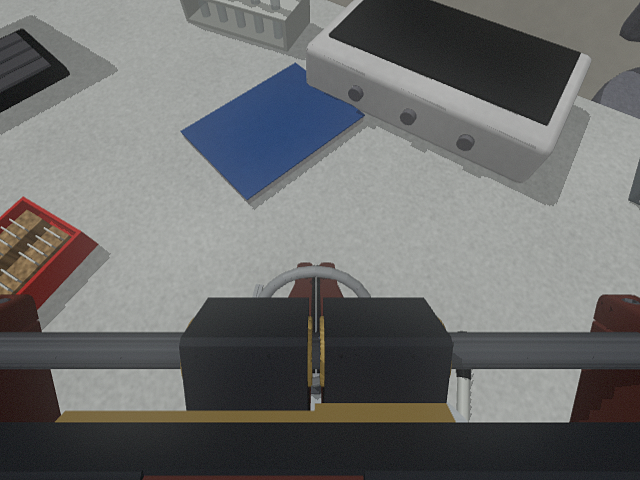

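```bash
cat >> h.py <<'E'
from scipy.optimize import least_squares
def fitring(im,z,K,M,a0,l0):
    W=cloud({"z_map":z},K,M);hsv=cv2.cvtColor(im,cv2.COLOR_BGR2HSV)
    def loc(p,Q):
        a,l=p;u=np.array([np.cos(a),np.sin(a),0]);v=np.array([-u[1],u[0],0]);s=np.sin(.698)*u+[0,0,np.cos(.698)]
        D=Q-ring(a,l);y,x,n=D@v,D@s,D@np.cross(v,s);return y,x,n
    Q=W[(hsv[...,1]<70)&(hsv[...,2]>60)&np.isfinite(W[...,2])&(W[...,2]>185)]
    p=np.array([a0,l0])
    for tol in(9,6,5):
        y,x,n=loc(p,Q);q=Q[np.hypot(np.hypot(x,y)-26.3,n)<tol]
        f=lambda p:(lambda y,x,n:np.r_[np.hypot(y,x)-26.3,n-n0])(*loc(p,q)) 
        n0=np.median(loc(p,q)[2]);p=least_squares(f,p,loss="soft_l1").x
    print("ring fit a,lift",p.round(4),len(q),"rms",np.std(f(p)).round(2));return p
def wring(a0,l0):
    d,K,M=cam("wrist");return fitring(d["image"],d["z_map"],K,M,a0,l0)
E
python3 - <<'E'
from h import *
a=np.load("w1.npz");fitring(a["im"],a["z"],a["K"],a["M"],.251,0);fitring(a["im"],a["z"],a["K"],a["M"],.28,3)
for g in(.53,.56,.6):wring(g,13)
E
```

```text
ring fit a,lift [0.2403 0.687 ] 658 rms 1.2
ring fit a,lift [0.2405 1.7445] 658 rms 1.21
ring fit a,lift [ 0.5633 13.7876] 1365 rms 1.21
ring fit a,lift [ 0.5635 13.8912] 1361 rms 1.22
ring fit a,lift [ 0.5635 13.815 ] 1362 rms 1.23
```

The ring fit gives the boom at +0.323 and the lift at about 13.5 mm. That leaves 0.096, so I go most of the way.

jog_arm(commands=[[-1,[0,-0.029,0],[0.017,0,-0.019]],[-1,[0,-0.029,0],[0.017,0,-0.019]],[-1,[0,-0.029,0],[0.017,0,-0.019]],[-1,[0,-0.029,0],[0.017,0,-0.019]],[-1,[0,-0.007,0],[0.004,0,-0.005]],[-1,[0,0,0],[0,0,0]],[-1,[0,0,0],[0,0,0]]])

```text
t: 9.9
ee_pos: [653.4, 156.4, 207.9]
orientation: [-2.588, -0.892, -0.992]
ft_force: [-5.0, -4.1, -7.8]
width: 0.4
grasp_force: 5.0
```

```bash
python3 - <<'E'
from h import *
boom();wring(.65,13);wring(.64,13)
E
```

```text
t 9.9 tcp r,ang,z 146.3 0.64 207.9 toolyaw 0.659 f [-5.  -4.1 -7.8]
top 126 head 0.704
ring fit a,lift [ 0.6451 13.7696] 1366 rms 1.23
ring fit a,lift [ 0.6446 13.721 ] 1360 rms 1.23
```

jog_arm(commands=[[-1,[0,-0.01,0],[0.006,0,-0.006]],[-1,[0,-0.009,0],[0.005,0,-0.006]],[-1,[0,0,0],[0,0,0]],[-1,[0,0,0],[0,0,0]]])

```text
t: 10.5
ee_pos: [652.2, 157.9, 207.9]
orientation: [-2.579, -0.907, -0.988]
ft_force: [-5.9, -5.5, -7.7]
width: 0.3
grasp_force: 5.0
```

```bash
python3 - <<'E'
from h import *
boom();wring(.66,13)
E
```

```text
t 10.5 tcp r,ang,z 146.3 0.653 207.9 toolyaw 0.672 f [-5.9 -5.5 -7.7]
top 127 head 0.718
ring fit a,lift [ 0.6582 13.7657] 1362 rms 1.23
```

The boom is at +0.418. I lower straight down.

jog_arm(commands=[[-1,[-0.02,0,0.022],[0,0,0]],[-1,[-0.02,0,0.022],[0,0,0]],[-1,[-0.02,0,0.022],[0,0,0]],[-1,[0,0,0],[0,0,0]],[-1,[-0.02,0,0.022],[0,0,0]],[-1,[-0.02,0,0.022],[0,0,0]],[-1,[-0.02,0,0.022],[0,0,0]],[-1,[0,0,0],[0,0,0]],[-1,[0,0,0],[0,0,0]]])

```text
t: 11.55
ee_pos: [653.6, 158.6, 191.7]
orientation: [-2.577, -0.906, -0.992]
ft_force: [0.9, -1.5, -2.4]
width: 0.5
grasp_force: 1.0
```

```bash
python3 - <<'E'
from h import *
boom();wring(.66,0);wring(.66,8)
E
```

```text
t 11.55 tcp r,ang,z 147.8 0.651 191.7 toolyaw 0.672 f [ 0.9 -1.5 -2.4]
top 121 head 0.718
ring fit a,lift [0.6555 0.3724] 1402 rms 1.31
ring fit a,lift [0.6552 1.7014] 1354 rms 1.18
```

The ring is down at the start height and the pin has dropped in. I back the finger to the middle of the ring, then withdraw along its axis.

jog_arm(commands=[[-1,[-0.02,0,0.022],[0,0,0]],[-1,[-0.02,0,0.022],[0,0,0]],[-1,[-0.02,0,0],[0,0,0]],[-1,[-0.02,0,0],[0,0,0]],[-1,[0,0,0],[0,0,0]],[-1,[0,0,0],[0,0,0]]])

```text
t: 12.35
ee_pos: [650.0, 156.8, 182.0]
orientation: [-2.577, -0.906, -0.988]
ft_force: [0.3, -0.9, 0.2]
width: 0.3
grasp_force: 0.0
```

```bash
python3 - <<'E'
from h import *
F=frame(.67);boom();p=wring(.66,0);delta(ring(p[0]+.01,0)+25*F[:,2],F)
E
```

```text
t 12.35 tcp r,ang,z 143.9 0.656 182.0 toolyaw 0.674 f [ 0.3 -0.9  0.2]
top 104 head 0.724
ring fit a,lift [0.6552 0.3316] 1847 rms 1.16
shift [-0.01  -0.013  0.007] turn [-0.004  0.001  0.006] ee [650.1 156.9 182.2] f [ 0.5  0.7 -0.1] t 12.5
```

Free of contact and centred within 1.3 mm, so I withdraw.

jog_arm(commands=[[-1,[-0.005,-0.01,-0.1],[0,0,0]],[-1,[0,0,-0.12],[0,0,0]],[-1,[0,0,-0.15],[0,0,0]],[-1,[0,0,-0.2],[0,0,0]],[-1,[0,0,-0.3],[0,0,0]],[-1,[0,0,-0.4],[0,0,0]],[-1,[0,0,-0.3],[0,0,0]],[-1,[0,0,0],[0,0,0]],[-1,[0,0,0],[0,0,0]]])

```text
t: 13.4
ee_pos: [567.2, 91.5, 299.2]
orientation: [-2.578, -0.905, -0.991]
ft_force: [0.2, -0.0, -0.3]
width: 0.1
grasp_force: 0.0
```

```bash
python3 - <<'E'
from h import *
boom();wring(.66,0);wring(.66,5)
d,K,M=cam("scene");W=cloud(d,K,M);r=W[...,:2]-A;D=np.hypot(r[...,0],r[...,1]);Z=W[...,2]
m=(Z>176)&(Z<235)&(abs(D-127)<30)&(r[...,0]>0)&(np.arctan2(r[...,1],r[...,0])>.35);q=W[m];print(m.sum(),q.mean(0),q.min(0),q.max(0))
cv2.imwrite("pics/s3.png",cv2.resize(d["image"][160:340,240:440],(660,594),interpolation=cv2.INTER_CUBIC))
E
```

```text
t 13.4 tcp r,ang,z 38.5 0.626 299.2 toolyaw 0.672 f [ 0.2 -0.  -0.3]
scene 148 bar 0.692
scene 8 head 0.655
ring fit a,lift [0.6542 0.2405] 834 rms 1.21
ring fit a,lift [0.6544 2.06  ] 830 rms 1.28
178 [635.81560854 145.64063118 199.6946329 ] [612.91901972 121.22406943 176.12311952] [659.29687357 171.13749848 222.61693646]
```

View pics/s3.png

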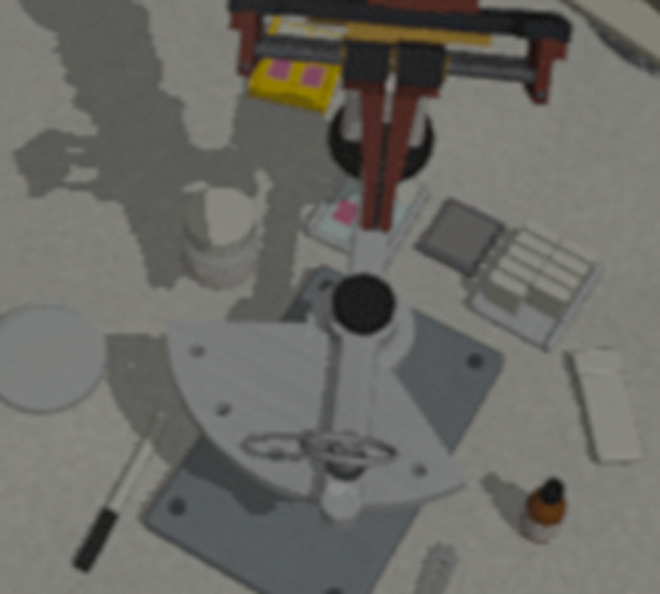

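The pin is home: the ring's mean height is 199.7 against 199.5 at the start. The boom is at about +0.415, with one free hole at the left end. The camera is over the slide tray, the loose things are where they were, and the fingers are clear.

```bash
python3 -c "
from workcell import close_job
print(close_job())"
```

```text
the job is handed in; nothing more can be done
None
```

The job is handed in: the boom is swung one hole, about +0.415 rad, so the camera stands over the slide tray, the pin is fully home, and the fingers are clear.

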